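# Seat the carrier board in the loading slide's notches

### The job

With a fingertip, push the grey carrier board along the rails of the loading slide, towards the two index blocks, until you feel it drop fully into its locating notches and lie level there, then take your hand away. Only push the board: do not lift it, do not touch the steel test block that rides on it, which must stay standing on the board, and leave the things around the slide where they are.

Things in the scene. Friction and masses are not known exactly. Their poses are not given: they have to be found in the camera images.
- slide: Fixed loading slide: dark steel base 440 x 170 mm with steel rails along its x axis between two aluminium guide walls. Origin on the bench under the seated place; x is the way the board is to be pushed, z up. Base from x = -255 to +185 mm. Guide walls at y = +-58.5 to +-66.5 mm, 42 mm above the bench. An end bar 50 mm high closes x = +173 to +185 mm; the other end is open.
- rail_start (a point): Middle of the open end of the slide, level with the rail tops, 24 mm above the bench. Four level rails 20 mm wide run from here, centred at y = +-22 and +-44 mm of the slide. Each has one square notch 20 mm long, 6 mm deep: the outer rails at slide x = +55 mm, the inner at x = -55 mm.
- index_mid (a point): Point midway between the tops of the two dark index blocks (12 mm square, tops 40 mm above the bench), which stand against the outside of the guide walls at slide x = 0.
- seat (a point): Point fixed to the slide, 18 mm above the bench, level with the notch floors, where the board's origin lies when it is seated. Axes as the slide's.
- board: Loose grey plastic board, plate 160 (x, along the rails) x 112 x 18 mm, on four black feet 12 mm high, 14 mm square, at x = +55, y = +-44 and x = -55, y = +-22 mm. Origin under its centre, level with the feet's undersides; plate 12 to 30 mm above it; x points the way to push. Starts on the rail tops, 70 to 150 mm short of the seat. 0.36 to 0.6 kg.
- board_top (a point): Middle of the board's top, 30 mm above its origin, on the thin black line across it, which lies between the index blocks when seated. The board drops 6 mm as all four feet come over their notches (3 mm play fore and aft); the notch ends then stop it. Slides at about 3 to 9 N. Push slowly, about 25 mm/s, to give it time to drop; pushed fast it may ride past, to the end bar.
- board_rear (a point): Middle of the rear edge face of the board (the face to push): 80 mm behind its middle, half-way up the plate, 21 mm above the board's origin.
- block: Loose bright steel test block, a cylinder 36 mm across and 28 mm high that stands upright on the board, within 20 mm of its middle. Origin at the centre of its underside; z up. Not to be touched.
- anvil: Bystander: dark steel stepped anvil, foot 56 mm across, stem 26 mm across, 48 mm high, standing on the bench beside the slide. Origin under its centre.
- oil: Bystander: amber bottle with black cap, 42 mm across, 105 mm high, standing on the bench beside the slide. Origin under its centre.
- brush: Bystander: brush 150 mm long lying on the bench beside the slide along its own x axis.
Things that resemble listed ones, but are neither listed nor needed, are in the scene too. Of the things that look like the board, the middle-sized one is meant.

How it is judged (in metres and radians):
On the way, in this order (a step that is already met when the one before it is completed fails the run):
1. a fingertip pushes the board at least 20 mm along, still riding on the rails (distance of board from where it was at the start of the episode above 0.02 m and z of board in the frame of seat above 0.004 m and contact force between the fingers and board above 0.3 N), for 0.02 s.
2. the board has dropped into its notches (z of board in the frame of seat between -0.0025 and 0.0025 m and x of board in the frame of seat between -0.005 and 0.005 m and y of board in the frame of seat between -0.004 and 0.004 m and angle between the x axis of board and the x axis of slide, either way round below 0.04 rad and angle between board's own z axis and vertical below 0.025 rad), for 0.2 s.
At the end, for the whole second after the job is handed in: The board lies level in its notches, feet within 2.5 mm of the notch floors, within 5 mm of the seat along and 4 mm across, straight within 0.04 rad, at rest; the test block stands upright on it; bystanders within 20 mm of their starts (all of step 2 and z of block in the frame of board between 0.027 and 0.034 m and x of block in the frame of board between -0.075 and 0.075 m and y of block in the frame of board between -0.052 and 0.052 m and angle between block's own z axis and vertical below 0.1 rad and linear speed of each of board, block below 0.01 m/s and distance of each of anvil, oil, brush from where it was at the start of the episode below 0.02 m); the robot touches nothing.
It fails at once if the board is lifted off the rails (more than 6 mm above them) or tipped (z of board in the frame of seat above 0.012 m or angle between board's own z axis and vertical above 0.15 rad).
It fails at once if the robot touches the test block (contact force between the arm and block above 0.5 N).
It fails at once if the fingers touch the test block (contact force between the fingers and block above 0.5 N).
It fails at once if the test block tips over or leaves the board (angle between block's own z axis and vertical above 0.5 rad or z of block in the frame of board below 0.015 m or z of block in the frame of board above 0.045 m).
It fails at once if a bystander is disturbed (distance of any of anvil, oil, brush from where it was at the start of the episode above 0.02 m).
It also fails if it takes over 48 s, if anything falls off the work surface, if the arm or the gripper's body presses on something with over 40 N, if the wrist force passes 120 N, or if a joint passes its speed limit or range.

### The arm

A 6-joint arm with a two-finger parallel gripper is mounted at the origin on the work surface. World frame = base frame: x ahead of the robot, y to its left, z up, the work surface at z = 0. Lengths are in mm, angles in rad, forces in N, time in s.
With the tool pointing down it reaches from about 350 to 975 mm from the base axis. Payload 7.1 kg.
Tool frame: the origin (TCP) lies midway between the tips of the shut fingers; the grasp point (between the pads) lies 19 mm behind it (ctrl.tcp_to_grasp is the distance from the TCP to the grasp point, in mm); z points along the fingers, y is the line along which they close (so a half turn about z gives the same grasp; the last joint's range is limited). The gripper opens to 88 mm and grips with 3 to 60 N. Pads are 20 mm wide; open, the fingers measure 115 mm over their backs; the gripper's body (75 mm by 178 mm) begins 61 mm behind the grasp point.
Start: joints at [-1.196, 0.423, 1.63, -0, 1.089, -0.019], TCP at [239.828, -577.137, 222.675] pointing down, gripper open.
Joint ranges: [-3, 3], [-0.9, 2.11], [0.09, 2.58], [-1.31, 4.45], [0.11, 2.69], [-2.54, 2.54]. Speed limits (rad/s): [2.39, 2.39, 3.01, 3.14, 3.14, 3.14].

### API

Orientations are given as a rotation vector (axis times angle).
In Python, from workcell import get_obs, cams, ticket, boxes_of, ctrl gives the robot as it stands.
- The arm moves only by the shell command python3 -m creep 'ROWS' [OPENING]. ROWS is JSON, one flat list of numbers, 4 for each row, row after row: the shift along the world's x, y, z in m, then the turn about the world's z in rad. In form: [tx, ty, tz, spin, tx, ty, tz, spin, ...]. A call has 1 to 10 rows; each row is the pose to reach, as a shift and turn from the pose commanded when the call began; what a row does not reach only later rows make up. A row lasts 1/12 s, in which the tool goes at most 41.7 mm and 7.16 degrees, less where a joint would pass 70% of its speed; a pose out of reach is approached as far as the arm can. A call with a gripper value outside its range is refused whole. OPENING is the opening, from 0 (shut) to 1 (fully open), set as the call begins (- or left out, the last holds). The fingers move at their own pace and stop on an object; the grip force is fixed at half the most. Time passes only in rows, so rows that repeat a pose let the fingers close. It gives the time, the measured TCP pose, the force, the opening and the grip force at its end, in the units of the state.
- get_obs(): the state, without advancing time (a new reading comes with each control period).
- cams.get_image(name): name is "scene" or "side" or "wrist"; returns (picture, depth): 384x512x3 uint8, red, green, blue; 384x512 float32, mm along the optical axis (not along the pixel's ray), 0 where there is no reading.
- cams.get_calibration(name): a dict with "mtx" (3x3 intrinsics, pixels), "R" (3x3) and "t" (3): a world point X has camera coordinates R X + t; the wrist camera has in their place "mount" (4x4, takes a point from camera to tool coordinates, whose origin is the TCP and whose axes are the flange's). Camera axes: x right, y down, z forward; pixel columns grow to the right and rows downward; lengths in mm; the calibration is good to about 2 mm. A picture is of the moment at which its call begins: read the wrist's pose just before it. get_calibration takes no time and is no camera call.
- ticket.close_job(): hands the job in; it is judged then, once.
Trained networks look in the newest picture that a camera, given by its name, has taken for a name from the list of things; names that differ only in an ending like _2 or _b are one class to them, and where a whole thing is asked for, a point or a joint stands for the part that bears it (a point fixed in the world has none). Each returns a list of dicts, best first, with "score" (0 to 1); they miss things now and then, are a little off and sometimes report something else, mostly with a low value. They report only what shows in the picture. A call takes as long as a camera call. They do not tell look-alikes from the thing itself.
- boxes_of(camera, target): "centre" ([column, row] in pixels, amid what is visible of it).
The state is a dict: "t": time; "qpos": joint angles; "qvel": joint speeds; "joint_torque": joint torques, N m; "ee_pos": TCP position; "orientation": TCP orientation; "ft_force": force on the tool from outside, world axes, zero at the start; "moment": the same for the moment, N m; "width": finger opening in mm; "grasp_force": force on a finger pad.
Only numpy, scipy, OpenCV 4.12 (cv2) and the standard library are available. Lean on these libraries where they do the work, as an engineer would, in place of code of your own. Each camera call takes 0.05 s, during which the arm holds its last target. There are 200 camera calls.

## Working session

There is one attempt and no reset: what is moved stays moved. The work goes in short steps, Python scripts to look and compute and a shell command to move; the robot and the scene stay as the last step left them, time stands still between calls to the robot, and variables do not carry over. Pictures are saved under pics/ and viewed, at most 10 in all, crops included, and the job is handed in when it is done.

```bash
mkdir -p pics
cat > h.py <<'E'
import numpy as np, cv2
from workcell import get_obs, cams, ticket, boxes_of, ctrl
from scipy.spatial.transform import Rotation as Ro
def world(cam,uv,depth=None,z=None,obs=None):
    c=cams.get_calibration(cam); K=np.array(c["mtx"])
    if "R" in c: R=np.array(c["R"]);t=np.array(c["t"]).ravel(); Rw=R.T; o=-R.T@t
    else:
        M=np.array(c["mount"]); Rt=Ro.from_rotvec(obs["orientation"]).as_matrix()
        Rw=Rt@M[:3,:3]; o=Rt@M[:3,3]+np.array(obs["ee_pos"])
    r=Rw@(np.linalg.inv(K)@np.array([uv[0],uv[1],1.0]))
    return o+r*(depth if z is None else (z-o[2])/r[2])
def save(n,im): cv2.imwrite(n,cv2.cvtColor(im,cv2.COLOR_RGB2BGR))
E
python3 - <<'E'
from h import *
ims=[]
for c in ["scene","side"]:
    im,d=cams.get_image(c); np.savez(f"{c}.npz",im=im,d=d); save(f"pics/{c}0.png",im)
    for t in ["board","slide","block","anvil","oil","brush","rail_start","index_mid","board_top","board_rear"]:
        for b in boxes_of(c,t)[:3]:
            u,v=b["centre"]; dd=d[int(v),int(u)]
            print(c,t,round(b["score"],2),np.round([u,v]),np.round(world(c,(u,v),dd)))
E
```

```text
scene board 0.9 [402. 271.] [608. 374.  21.]
scene board 0.85 [236. 238.] [637.  42.  56.]
scene board 0.79 [337. 168.] [310. 209.  40.]
scene slide 0.75 [203. 244.] [657. -22.  43.]
scene block 0.83 [244. 237.] [655.  66.  83.]
scene anvil 0.85 [234. 191.] [446. -24.  22.]
scene oil 0.64 [138. 266.] [ 766. -107.   67.]
scene brush 0.78 [208. 307.] [785.  36.  19.]
scene rail_start 0.55 [201. 243.] [1208.  256.  647.]
scene index_mid 0.95 [206. 247.] [663. -14.  41.]
scene board_top 0.82 [337. 168.] [314. 209.  41.]
scene board_top 0.66 [239. 237.] [654.  56.  80.]
scene board_top 0.61 [400. 272.] [609. 370.  19.]
scene board_rear 0.86 [399. 272.] [610. 369.  20.]
scene board_rear 0.79 [340. 169.] [315. 216.  41.]
side board 0.87 [232. 180.] [609.  63.  53.]
side board 0.85 [345. 286.] [260. 234.  42.]
side board 0.74 [128. 270.] [600. 384.  20.]
side slide 0.62 [258. 191.] [547.  47.  37.]
side slide 0.37 [232. 182.] [603.  72.  54.]
side block 0.72 [220. 172.] [632.  77.  76.]
side anvil 0.64 [320. 196.] [422. -24.  28.]
side anvil 0.48 [257. 192.] [546.  49.  34.]
side oil 0.73 [234. 145.] [ 730. -108.   56.]
side rail_start 0.98 [260. 192.] [545.  40.  30.]
side index_mid 0.85 [261. 192.] [543.  39.  31.]
side board_top 0.95 [133. 270.] [592. 379.  20.]
side board_top 0.83 [343. 286.] [263. 234.  41.]
side board_top 0.57 [231. 145.] [ 736. -101.   56.]
side board_rear 0.65 [131. 272.] [590. 384.  19.]
side board_rear 0.63 [234. 185.] [594.  77.  52.]
side board_rear 0.6 [342. 286.] [265. 235.  41.]
```

View pics/scene0.png

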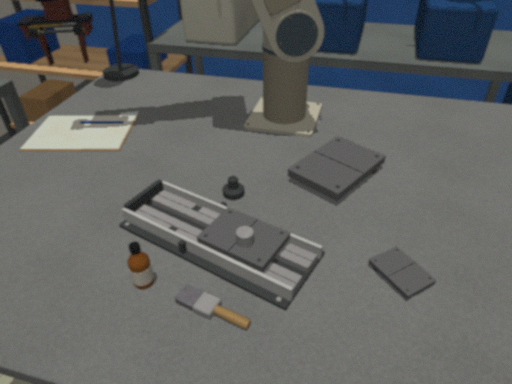

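View pics/side0.png

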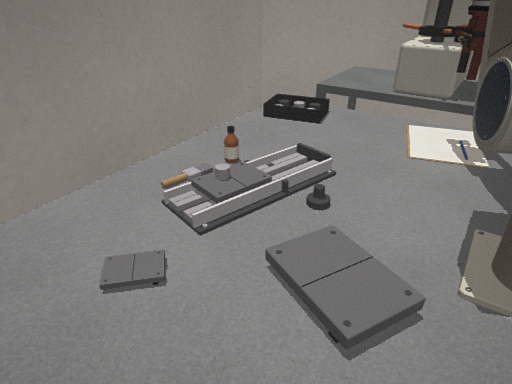

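The scene picture shows three look-alike boards: small at (402,271), large at (337,168), and the middle-sized one on the slide at (240,238), carrying the steel block at (244,236). The one on the slide fits. The end bar is at about (143,196) and the open end at about (305,270). I'll fit the board from depth and confirm it in a crop.

```bash
cat >> h.py <<'E'
def cloud(c,d,obs=None):
    v,u=np.mgrid[0:d.shape[0],0:d.shape[1]]
    r0=world(c,(0,0),0,obs=obs); e=[world(c,p,1,obs=obs)-r0 for p in [(0,0),(1,0),(0,1)]]
    ray=e[0]+u[...,None]*(e[1]-e[0])+v[...,None]*(e[2]-e[0])
    return r0+ray*d[...,None]
def rect(P): 
    r=cv2.minAreaRect(P[:,:2].astype(np.float32)); return np.round(r[0],1),np.round(r[1],1),round(r[2],2)
E
python3 - <<'E'
from h import *
for c in ["scene","side"]:
    f=np.load(c+".npz"); d=f["d"]; W=cloud(c,d)
    ok=(d>0)&(np.abs(W[...,0]-620)<280)&(np.abs(W[...,1]-30)<240)
    bx=np.array([637,42]) if c=="scene" else np.array([609,63])
    for n,lo,hi in [("board",48,61),("above",4,100)]:
        m=(ok&(W[...,2]>lo)&(W[...,2]<hi)).astype(np.uint8)
        k,l,s,ce=cv2.connectedComponentsWithStats(m)
        for i in range(1,k):
            if s[i,4]>150: print(c,n,s[i,:5],np.round(W[l==i].mean(0)),rect(W[l==i]))
    im=f["im"]; cr=im[170:310,110:330] if c=="scene" else im[130:230,155:345]
    if c=="scene": save("pics/crop0.png",cv2.resize(cr,None,fx=3.6,fy=3.6,interpolation=cv2.INTER_CUBIC))
E
```

```text
scene board [ 197  207   94   62 2777] [627.  57.  54.] (array([620. ,  54.5]), array([161.5, 114.7]), 73.06)
scene above [ 288  167   72   34 1252] [374. 186.  37.] (array([380.2, 178.1]), array([ 80. , 178.2]), 0.11)
scene above [223 176  22  24 381] [441. -28.  25.] (array([434.9, -30.2]), array([48.4, 53.1]), 16.21)
scene above [  132   179   193   131 11944] [627.  17.  32.] (array([602.1, -14. ]), array([439.9, 171.1]), 73.83)
scene above [128 247  27  42 793] [ 759. -108.   52.] (array([ 755.2, -111.3]), array([28.7, 42.4]), 38.91)
scene above [ 175  284   76   46 1325] [781.  35.  17.] (array([779.9,  43.8]), array([150.4,  42.3]), 76.63)
side board [ 191  161   81   39 1492] [611.  63.  54.] (array([618.1,  53.7]), array([160.8, 114.3]), 73.72)
side above [224 129  15  34 411] [ 739. -107.   48.] (array([ 741.4, -108.8]), array([41.9, 27.4]), 34.85)
side above [ 161  148  175   87 7803] [600.  35.  31.] (array([642.3, -29.3]), array([441.5, 265.6]), 73.36)
side above [306 184  24  25 429] [425. -23.  25.] (array([428.6, -30. ]), array([54.9, 51.7]), 23.34)
side above [ 265  226   69   62 1647] [367. 202.  40.] (array([378.5, 176.3]), array([ 76.9, 174.7]), 0.01)
```

View pics/crop0.png

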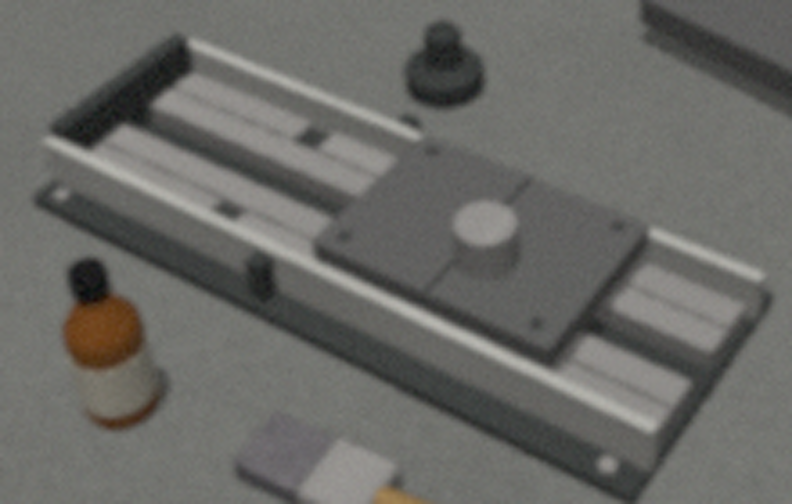

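The crop confirms the middle-sized board: 161 x 114 mm with its top at z = 54, on the rails, with the steel block near its line. Ahead of it are the notches, at crop (313,137) and (230,210). The index blocks are at (262,278) and (410,125), and the end bar is at the upper left. The push direction is about (-0.28,-0.96) and about 105 mm remain.

Run:
```python
from h import *
o=get_obs(); R=Ro.from_rotvec(o["orientation"]).as_matrix(); print(R.round(3),o["ee_pos"],o["t"])
a=np.radians(73.8); d=-np.array([np.cos(a),np.sin(a)]); y=np.array([-d[1],d[0]])
ty=R[:2,1]
for s in (1,-1):
    w=s*y; print("spin",np.arctan2(ty[0]*w[1]-ty[1]*w[0],ty@w))
print("d",d,"shift to start",(np.array([619,54])-125*d-np.array(o["ee_pos"])[:2])/1000)
print(np.array(cams.get_calibration("wrist")["mount"]).round(3))
```

```text
[[ 0.923  0.384  0.   ]
 [ 0.384 -0.923  0.   ]
 [ 0.    -0.    -1.   ]] [ 239.83301613 -577.13336506  222.68874662] 1.1
spin 0.8942515584057638
spin -2.2473410951840296
d [-0.27899111 -0.96029369] shift to start [0.41404087 0.75117008]
[[ 1.00000e-03 -9.62000e-01 -2.74000e-01  7.38720e+01]
 [ 1.00000e+00  1.00000e-03 -0.00000e+00  3.55000e-01]
 [ 0.00000e+00 -2.74000e-01  9.62000e-01 -1.61773e+02]
 [ 0.00000e+00  0.00000e+00  0.00000e+00  1.00000e+00]]
```

```bash
python3 -m creep '[0.02,0.036,0,0.1,0.04,0.072,0,0.2,0.06,0.108,0,0.3,0.08,0.144,0,0.4,0.1,0.18,0,0.5,0.12,0.216,0,0.6,0.14,0.252,0,0.7,0.16,0.288,0,0.8,0.18,0.324,0,0.894,0.2,0.36,0,0.894]' 0.4; python3 -m creep '[0.02,0.0366,0,0,0.04,0.073,0,0,0.06,0.11,0,0,0.08,0.146,0,0,0.1,0.183,0,0,0.12,0.22,0,0,0.14,0.256,0,0,0.16,0.293,0,0,0.18,0.33,0,0,0.214,0.391,0,0]'; python3 -m creep '[0,0,0,0,0,0,0,0,0,0,0,0]'
python3 - <<'E'
from h import *
o=get_obs(); im,d=cams.get_image("wrist"); save("pics/w1.png",im); np.savez("w1.npz",im=im,d=d)
R=Ro.from_rotvec(o["orientation"]).as_matrix(); print(o["t"],np.round(o["ee_pos"],1),R.round(3),o["width"],np.round(o["ft_force"],2))
W=cloud("wrist",d,o)
for lo,hi in [(48,61),(38,47)]:
    m=((d>0)&(W[...,2]>lo)&(W[...,2]<hi)).astype(np.uint8)
    k,l,s,ce=cv2.connectedComponentsWithStats(m)
    for i in range(1,k):
        if s[i,4]>500: print(lo,s[i],np.round(W[l==i].mean(0)),rect(W[l==i]))
E
```

```text
t: 1.93
ee_pos: [440.5, -215.3, 223.0]
orientation: [2.507, 1.892, 0.0]
ft_force: [0.6, -0.1, 0.9]
width: 35.1
grasp_force: 0.0
t: 2.77
ee_pos: [640.2, 150.5, 222.7]
orientation: [2.512, 1.886, 0.0]
ft_force: [1.0, 0.1, 0.3]
width: 35.1
grasp_force: 0.0
t: 3.02
ee_pos: [639.0, 148.2, 222.2]
orientation: [-2.512, -1.887, 0.002]
ft_force: [-0.9, -0.0, 0.1]
width: 35.0
grasp_force: 0.0
3.0167 [639.  148.2 222.2] [[ 0.279  0.96  -0.001]
 [ 0.96  -0.279 -0.001]
 [-0.001 -0.001 -1.   ]] 35.03987833450856 [-0.93 -0.    0.1 ]
48 [ 218  182   99  103 7025] [620.  78.  54.] (array([623.8,  65.8]), array([131.3, 112.2]), 74.15)
38 [208 119  11  98 700] [587. 160.  42.] (array([585.6, 156.9]), array([113.9,   8.3]), 73.3)
38 [315 121  14 123 866] [702. 111.  42.] (array([700.3, 104.5]), array([147.1,   8.5]), 73.31)
38 [   0  145   57  129 6337] [359. 173.  41.] (array([354.1, 167.8]), array([155.7,  64.8]), 62.28)
```

View pics/w1.png

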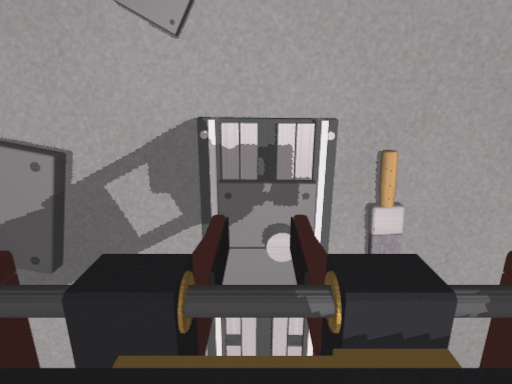

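The wrist view shows the board's rear edge at row 181, columns 218 to 316. The walls are at columns about 213 and 322, the block is at (282,247), and the rails behind the board are free (rows 122 to 180).

Run:
```python
from h import *
o=get_obs(); f=np.load("w1.npz"); W=cloud("wrist",f["d"],o); d_=f["d"]
a=np.radians(73.6); d=-np.array([np.cos(a),np.sin(a)]); y=np.array([-d[1],d[0]])
S=W[...,0]*d[0]+W[...,1]*d[1]; Y=W[...,0]*y[0]+W[...,1]*y[1]
m=(d_>0)&(np.abs(W[...,2]-54)<4); m[:,:218]=0;m[:,318:]=0;m[:178]=0;m[:215]&=True;m[215:]=0
print("rear s",np.percentile(S[m],1),"plate y",np.percentile(Y[m],[1,99]))
for c in (230,267,305):print(c,S[178:190,c].round(0),W[178:190,c,2].round(0))
for u0,u1 in((205,222),(312,332)):
    k=(d_>0)&(np.abs(W[...,2]-42)<3);k[:,:u0]=0;k[:,u1:]=0;k[:118]=0;k[220:]=0
    P=W[k][:,:2]; v=cv2.fitLine(P.astype(np.float32),cv2.DIST_L2,0,.01,.01).ravel(); print("wall y",np.median(Y[k]),"dir",np.degrees(np.arctan(v[1]/v[0])))
p=np.array(o["ee_pos"])[:2]; print("tcp s,y",p@d,p@y)
for s,yy in[(np.percentile(S[m],1),0)]:print(d,y)
```

```text
rear s -303.48657228694117 plate y [524.96320944 634.04256302]
230 [-301. -299. -303. -304. -303. -303. -302. -301. -299. -298. -297. -297.] [25. 23. 42. 47. 51. 53. 54. 54. 53. 54. 53. 55.]
267 [-297. -296. -304. -303. -304. -303. -302. -301. -300. -299. -297. -296.] [10. 10. 42. 46. 52. 53. 53. 54. 54. 54. 54. 53.]
305 [-301. -300. -303. -303. -303. -303. -302. -301. -300. -299. -297. -297.] [24. 25. 40. 45. 49. 52. 54. 54. 54. 53. 53. 55.]
wall y 517.7504449786809 dir 73.24462
wall y 642.0440199085034 dir 73.30228
tcp s,y -321.8826439479413 571.2626532662125
[-0.28234146 -0.95931397] [ 0.95931397 -0.28234146]
```

```bash
python3 -m creep '[0.0114,0.008,-0.02,-0.005,0.0114,0.008,-0.045,-0.005,0.0114,0.008,-0.07,-0.005,0.0114,0.008,-0.095,-0.005,0.0114,0.008,-0.12,-0.005,0.0114,0.008,-0.145,-0.005,0.0114,0.008,-0.165,-0.005,0.0114,0.008,-0.178,-0.005,0.0114,0.008,-0.184,-0.005,0.0114,0.008,-0.184,-0.005]'; python3 -m creep '[-0.0006,-0.002,0,0,-0.0012,-0.004,0,0,-0.0018,-0.006,0,0,-0.0024,-0.008,0,0,-0.003,-0.01,0,0,-0.003,-0.01,0,0]'
```

```text
t: 3.9
ee_pos: [650.2, 155.2, 37.8]
orientation: [-2.518, -1.878, 0.003]
ft_force: [1.1, 0.4, 0.1]
width: 35.2
grasp_force: 0.0
t: 4.4
ee_pos: [648.1, 146.0, 39.2]
orientation: [2.517, 1.879, 0.001]
ft_force: [0.2, 1.2, -0.3]
width: 35.2
grasp_force: 0.0
```

```bash
for i in 1 2 3; do python3 -m creep '[-0.0006,-0.002,0,0,-0.0012,-0.004,0,0,-0.0018,-0.006,0,0,-0.0024,-0.008,0,0,-0.003,-0.01,0,0,-0.0035,-0.012,0,0,-0.0041,-0.014,0,0,-0.0047,-0.016,0,0,-0.0053,-0.018,0,0,-0.0059,-0.02,0,0]' | grep -v -e wid -e grasp -e orient; done
```

```text
t: 5.23
ee_pos: [642.1, 126.1, 38.7]
ft_force: [1.4, 2.9, -0.8]
t: 6.07
ee_pos: [636.1, 106.1, 38.7]
ft_force: [0.7, 2.7, -1.1]
t: 6.9
ee_pos: [630.2, 86.1, 38.7]
ft_force: [1.6, 2.0, -1.0]
```

```bash
cat > chk.py <<'E'
from h import *
import sys
o=get_obs(); p=np.array(o["ee_pos"])[:2]
a=np.radians(73.5); d=-np.array([np.cos(a),np.sin(a)]); y=np.array([-d[1],d[0]])
print("t",o["t"],"tcp s,y",p@d,p@y,"ft along",np.dot(o["ft_force"][:2],d))
for c in ["scene","side"]:
    im,D=cams.get_image(c); save(f"pics/{c}_{sys.argv[1]}.png",im); W=cloud(c,D)
    S=W[...,:2]@d; Y=W[...,:2]@y
    L,Hh=-330,-20
    ok=(D>0)&(abs(Y-579)<57)&(S>L)&(S<Hh)
    m=ok&(W[...,2]>44)&(W[...,2]<60)
    k,l,s,ce=cv2.connectedComponentsWithStats(m.astype(np.uint8)); i=1+np.argmax(s[1:,4]); q=l==i
    A=np.c_[S[q]-S[q].mean(),Y[q]-580,np.ones(q.sum())]; z=W[...,2][q]; med=np.median(z)
    g=abs(z-med)<4; co=np.linalg.lstsq(A[g],z[g],rcond=None)[0]
    print(c,"front s",np.percentile(S[q],99.5),"med z",med,"pitch,roll",co[:2].round(4),"rect",rect(W[q]))
    t=ok&(W[...,2]>70)&(W[...,2]<88); print("  blk",np.median(W[t],axis=0).round() if t.sum() else None)
E
python3 chk.py a
```

```text
t 6.9 tcp s,y -261.5416972288191 579.817768696902 ft along -2.3575589590215573
scene front s -93.28729923015054 med z 54.10913733038592 pitch,roll [ 0.0004 -0.0033] rect (array([607.4,  11. ]), array([184. , 113.5]), 73.3)
  blk [639.  88.  78.]
side front s -90.81970125620849 med z 54.38373235972446 pitch,roll [0.0008 0.0102] rect (array([604.8,   9.3]), array([184.9, 110.4]), 73.53)
  blk [613.  89.  79.]
```

```bash
for i in 1 2; do python3 -m creep '[-0.0006,-0.002,0,0,-0.0012,-0.004,0,0,-0.0018,-0.006,0,0,-0.0024,-0.008,0,0,-0.003,-0.01,0,0,-0.0035,-0.012,0,0,-0.0041,-0.014,0,0,-0.0047,-0.016,0,0,-0.0053,-0.018,0,0,-0.0059,-0.02,0,0]' | grep -v -e wid -e grasp -e orient; done;  python3 chk.py b
```

```text
t: 7.83
ee_pos: [624.4, 66.1, 38.7]
ft_force: [0.6, 3.4, -0.0]
t: 8.67
ee_pos: [618.5, 46.1, 38.7]
ft_force: [1.6, 3.9, -0.8]
t 8.6667 tcp s,y -219.86006796750573 579.9038491587614 ft along -4.148214248052549
scene front s -51.26106968005496 med z 54.05572058090229 pitch,roll [-0.0006 -0.0049] rect (array([595.7, -28.1]), array([183. , 113.5]), 73.32)
  blk [642.  52.  78.]
side front s -50.45529691511235 med z 54.422083536243235 pitch,roll [0.0013 0.0085] rect (array([590. , -28.8]), array([184.4, 112. ]), 76.58)
  blk [601.  50.  80.]
```

```bash
for i in 1 2; do python3 -m creep '[-0.0005,-0.0017,0,0,-0.001,-0.0034,0,0,-0.0014,-0.005,0,0]' | grep -e pos -e force; done;  python3 chk.py c
```

```text
ee_pos: [617.0, 41.3, 38.7]
ft_force: [0.1, 3.2, -0.1]
grasp_force: 1.7
ee_pos: [615.6, 36.2, 38.6]
ft_force: [1.4, 3.5, 0.2]
grasp_force: 1.7
t 9.2667 tcp s,y -209.5171256804995 579.9569429902112 ft along -3.7480779424907165
scene front s -41.07723365354457 med z 48.242762928078946 pitch,roll [-0.0003 -0.0046] rect (array([593. , -38.6]), array([183.3, 113.1]), 73.21)
  blk [640.  42.  78.]
side front s -39.53152938280629 med z 48.62884582096348 pitch,roll [0.0012 0.0085] rect (array([590.3, -39. ]), array([182.6, 109.8]), 73.74)
  blk [598.  39.  79.]
```

The board top fell from 54 to 48 mm and lies level, so it has seated. I'll back off along the slide, then lift.

```bash
python3 -m creep '[0,0,0,0,0,0,0,0,0,0,0,0,0.001,0.0035,0,0,0.003,0.01,0,0,0.006,0.02,0,0,0.009,0.03,0,0,0.01,0.035,0,0,0.01,0.035,0,0]' | grep -e pos -e force; python3 -m creep '[0,0,0.02,0,0,0,0.045,0,0,0,0.075,0,0,0,0.11,0,0,0,0.145,0,0.007,0.024,0.17,0,0.014,0.048,0.18,0,0.021,0.072,0.18,0,0.028,0.096,0.18,0,0.028,0.096,0.18,0]' | grep -e pos -e force; python3 chk.py d
```

```text
ee_pos: [626.2, 73.1, 38.7]
ft_force: [-1.1, -1.0, 0.7]
grasp_force: 0.0
ee_pos: [654.5, 171.2, 219.2]
ft_force: [-0.9, -0.5, -0.3]
grasp_force: 0.0
t 10.95 tcp s,y -350.0297598109687 578.9740098039763 ft along 0.758471325234948
scene front s -41.423947564032254 med z 48.32231716285804 pitch,roll [ 0.0009 -0.0027] rect (array([589.5, -49.1]), array([161.5, 113.6]), 73.53)
  blk [611. -39.  76.]
side front s -39.75761767931087 med z 48.590905081949415 pitch,roll [0.003  0.0046] rect (array([588.9, -50.5]), array([162.4, 113.7]), 73.62)
  blk [605. -35.  76.]
```

Run:
```python
import cv2
a=cv2.imread("pics/scene_d.png")[170:310,110:330]; cv2.imwrite("pics/cropd.png",cv2.resize(a,None,fx=3.6,fy=3.6,interpolation=cv2.INTER_CUBIC))
```

```text
(no output)
```

View pics/cropd.png

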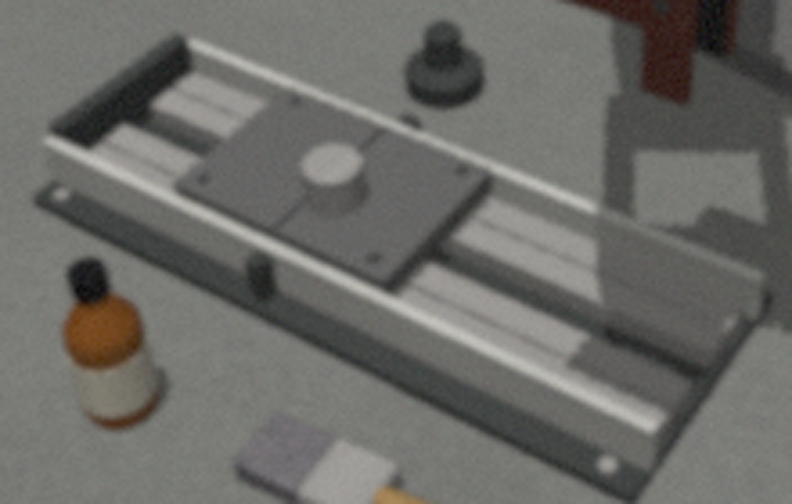

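The picture shows the board seated and level, with its line at (385,130) to (285,222) between the index blocks at (410,122) and (262,275). The block stands on it at (332,170), the bystanders haven't moved, and the hand is clear.

```bash
python3 -c "
from workcell import ticket; print(ticket.close_job())"
```

```text
the job is handed in; nothing more can be done
None
```

The board is in its notches and level by the camera (its top fell from 54 to 48 mm), the test block stands on it untouched, the bystanders I could see have not moved, the hand is clear, and the job is handed in; no verdict came back.

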